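# Refit the speed knob of the edge burnisher

### The job

The speed knob has come off the bench edge burnisher. Put it back on its keyed spindle, pressing only gently and turning it slowly until it drops fully home, then turn it anticlockwise until its pointer stands at the red OFF mark, without forcing it against the end stop, and let go. Leave the two bottles and the sanding block where they are.

Things in the scene. Friction and masses are not known exactly. Their poses are not given: they have to be found in the camera images.
- burnisher: Bench edge burnisher for leather, fixed to the bench: dark green housing 140 (x) by 130 (y) mm, flat top 95 mm high; a wooden burnishing head sticks out 145 mm to +y and a felt drum 111 mm to -y, both below 75 mm. Origin: on the bench under the housing's centre; x points to its back, away from a worker in front, y to that worker's left, z up.
- dial (a point): Point on the burnisher's aluminium top plate, 95 mm above the bench, on the axis of the upright speed spindle; axes as the burnisher's.
- spindle_top (a point): Centre of the bare spindle's top, 24 mm above dial. Spindle: round, 13 mm in diameter, tip bevelled; a brass key 5 mm wide sticks out on one side to 11 mm from the axis, its top 14 mm above the plate. It sinks on a spring (starts at 3 N, then 2.5 N per mm, at most 6 mm) and turns stiffly (0.05 N m). Its turn is not tracked; this point neither turns nor sinks with it.
- spindle_spring (a joint): How far the speed spindle is pushed down against its spring, in m: 0 at rest, 0.006 at the bottom, where its brush gear is bent. It tells nothing of the spindle's turn.
- off_mark (a point): Point on the top plate 22 mm from the spindle's axis towards the red OFF dot, 150 degrees (2.618 rad) anticlockwise from the burnisher's x seen from above. The knob's pointer tip stands over it at OFF; the end stop is 0.08 rad further anticlockwise, the scale runs 300 degrees clockwise. At the start the key points somewhere 26 to 135 degrees (0.45 to 2.35 rad) clockwise of this direction.
- knob: Black fluted speed knob, loose, standing upright on the bench at the start: 40 mm in diameter, 36 mm high, with a 48 mm skirt in its lowest 6 mm; 40 to 85 g. Origin: centre of its underside; z up along its axis, x towards its white pointer line, which runs down one side and over the skirt. Fully home, its underside stands 2 mm above the top plate.
- bore (a point): Centre of the bore in the knob's underside (its origin): 14.4 mm wide, bevelled by 1 mm, 22 mm deep, with a keyway 6.6 mm wide on the pointer side. Put on at a wrong angle the knob slides 10 mm down the spindle and rests on the key with its underside 14 mm above the plate; when pointer and key face the same way to about 0.09 rad it can drop 12 mm further, fully home.
- pointer_tip (a point): Point at the skirt's rim on the white pointer line, level with the knob's underside, 22 mm from its axis.
- dye_bottle: Bystander: brown dye bottle with a black cap, 42 mm in diameter, 62 mm high, upright; origin at the centre of its base. It may stand to the left or right of the burnisher, and the knob on the other side.
- paint_bottle: Bystander: red edge-paint bottle with a black cap, 32 mm in diameter, 52 mm high; origin at the centre of its base.
- sanding_pad: Bystander: tan sanding block, 49 by 86 by 26 mm; origin under its centre.
Mind the look-alikes: they are no part of the job. What is shaped like the knob but purple or turquoise is not meant.

How it is judged:
On the way:
1. the knob has dropped home on the spindle (z of knob in the frame of dial between -0.004 and 0.0045 m and horizontal distance between knob and dial below 0.003 m), for 0.2 s.
At the end, for the whole second after the job is handed in: The knob sits fully home on the spindle (underside 0 to 4 mm above the top plate, within 3 mm of the axis, upright within 0.1 rad), its pointer tip is within 5.5 mm of off_mark (about 14 degrees), and it is released and at rest (z of knob in the frame of dial between 0 and 0.004 m and horizontal distance between knob and dial below 0.003 m and angle between knob's own z axis and vertical below 0.1 rad and horizontal distance between pointer_tip and off_mark below 0.0055 m and linear speed of knob below 0.02 m/s); the robot touches nothing.
It fails at once if the spindle is pushed down by more than 5 mm (about 15 N) (value of joint spindle_spring above 0.005 m).
It fails at once if the knob is forced on the burnisher, its contact forces (pressing, twisting and tilting) passing 60 N (contact force between knob and burnisher above 60 N).
It fails at once if a bystander is moved by more than 30 mm (distance of any of dye_bottle, paint_bottle, sanding_pad from where it was at the start of the episode above 0.03 m).
It also fails if it takes over 64 s, if anything falls off the work surface, if the arm or the gripper's body presses on something with over 40 N, if the wrist force passes 120 N, or if a joint passes its speed limit or range.

### The arm

A 6-joint arm with a two-finger parallel gripper is mounted at the origin on the work surface; the furniture and walls round the work are solid. World frame = base frame: x ahead of the robot, y to its left, z up, the work surface at z = 0. Lengths are in m, angles in rad, forces in N, time in s.
With the tool pointing down it reaches from about 0.25 to 0.775 m from the base axis. Payload 4 kg.
Tool frame: the origin (TCP) lies between the finger pads; the fingertips stand ahead of it and the grasp point (between the pads) lies 3 mm ahead of it (tip_extent is the z of the fingertips in the tool frame, in m); z points along the fingers, y is the line along which they close (so a half turn about z gives the same grasp; the last joint's range is limited). The gripper opens to 85 mm and grips with 20 to 120 N. Pads are 22 mm wide; open, the fingers measure 114 mm over their backs; the gripper's body (76 mm by 85 mm) begins 54 mm behind the grasp point. The pads swing forward as they close: fully open they stand 13 mm farther back than shut.
Start: joints at [-1.334, 0.087, 1.371, -0, 1.684, -0.103], TCP at [0.183, -0.519, 0.253] pointing down, gripper open.
Joint ranges: [-3.1, 3.1], [-0.76, 2.03], [0.27, 2.55], [-1.08, 4.22], [0.17, 2.65], [-2.57, 2.57]. Speed limits (rad/s): [2.79, 2.79, 3.14, 3.14, 3.14, 3.14].

### API

Orientations are given as a unit quaternion [w, x, y, z].
In Python, from station import * gives the robot as it stands. The module is installed in compiled form; this text tells all that it offers.
- The arm moves only by the shell command python3 -m pendant 'ROWS' [FORCE]. ROWS is JSON, a list of rows, each a list of 5 numbers: the finger opening in cm, from 0 to 8.54, then the shift along the world's x, y, z in cm, then the turn about the world's z in degrees. A call has 1 to 12 rows; each row shifts and turns the commanded pose from where the row before left it; what a row does not reach is not made up. A row lasts 1/12 s, in which the tool goes at most 41.7 mm and 7.16 degrees, less where a joint would pass 70% of its speed; a pose out of reach is approached as far as the arm can. A call is refused whole if a number of a shift passes 4.17 or a number of a turn 7.16, either way. A call with a gripper value outside its range is refused whole. The fingers move at their own pace and stop on an object; FORCE is the grip in N (left out, the last holds). Time passes only in rows, so rows that do not move let the fingers close. It gives the time, the measured TCP pose, the force, the opening and the grip force at its end, in the units of the state.
- get_obs(): the state, without advancing time (a new reading comes with each control period).
- camera(name): name is "side" or "top" or "wrist"; returns the picture (480x640x3 uint8, blue, green, red); there is no depth.
- camera_params(name): a dict with "fx", "fy", "cx", "cy" (pixels), "k1" (the pictures are not rectified: a ray, as slopes to the right and down, at radius r is drawn at 1 + k1 r^2 times it, then the intrinsics apply), "cam_to_world" (4x4, takes a point from camera to world coordinates). Camera axes: x right, y up, looking along -z (the intrinsics and any distortion apply to the point x, -y, -z); pixel columns grow to the right and rows downward; lengths in m; the calibration is good to about 2 mm. A picture is of the moment at which its call begins: read the wrist's pose just before it. camera_params takes no time and is no camera call; for the wrist camera it gives the pose at the moment of the call.
- sign_off(): hands the job in; it is judged then, once.
Trained networks look in the newest picture that a camera, given by its name, has taken for a name from the list of things; names that differ only in an ending like _2 or _b are one class to them, and where a whole thing is asked for, a point or a joint stands for the part that bears it (a point fixed in the world has none). Each returns a list of dicts, best first, with "confidence" (0 to 1); they miss things now and then, are a little off and sometimes report something else, mostly with a low value. They report only what shows in the picture. A call takes as long as a camera call. They do not tell look-alikes from the thing itself.
- recognise(camera, query): "location" ([x, y, z] in m, in world coordinates, good to about 4 mm: the middle of the surface that is visible of it).
The state is a dict: "time_s": time; "q": joint angles; "dq": joint speeds; "joint_torque": joint torques, N m; "tool_pos": TCP position; "ee_rot": TCP orientation; "contact_force": force on the tool from outside, world axes, zero at the start; "wrist_torque": the same for the moment, N m; "width": finger opening in m; "grasp_force": force on a finger pad.
Only numpy, scipy, OpenCV 4.12 (cv2) and the standard library are available. Lean on these libraries where they do the work, as an engineer would, in place of code of your own. Each camera call takes 0.05 s, during which the arm holds its last target. There are 200 camera calls.

## Working session

There is one attempt and no reset: what is moved stays moved. The work goes in short steps, Python scripts to look and compute and a shell command to move; the robot and the scene stay as the last step left them, time stands still between calls to the robot, and variables do not carry over. Pictures are saved under pics/ and viewed, at most 10 in all, crops included, and the job is handed in when it is done.

```bash
mkdir -p pics; cat > h.py <<'E'
from station import *
import numpy as np, cv2
def pix2world(cam,u,v,z,P=None):
    P=P or camera_params(cam); M=np.array(P["cam_to_world"])
    K=np.array([[P["fx"],0,P["cx"]],[0,P["fy"],P["cy"]],[0,0,1.]])
    x,y=cv2.undistortPoints(np.array([[[u,v]]],float),K,np.array([P["k1"],0,0,0.]))[0,0]
    d=M[:3,:3]@np.array([x,-y,-1]); o=M[:3,3]
    return o+d*(z-o[2])/d[2]
def world2pix(cam,p,P=None):
    P=P or camera_params(cam); M=np.array(P["cam_to_world"])
    c=M[:3,:3].T@(np.array(p)-M[:3,3]); x,y=c[0]/-c[2],-c[1]/-c[2]; s=1+P["k1"]*(x*x+y*y)
    return P["fx"]*x*s+P["cx"],P["fy"]*y*s+P["cy"]
E
python3 - <<'E'
from h import *
np.set_printoptions(precision=4,suppress=True)
a=camera("top");cv2.imwrite("pics/top0.png",a)
for n in ["knob","burnisher","dye_bottle","paint_bottle","sanding_pad","spindle_top"]:
    for r in recognise("top",n)[:4]: print(n,np.array(r["location"]),round(r["confidence"],2),np.round(world2pix("top",r["location"])))
b=camera("side");cv2.imwrite("pics/side0.png",b)
for c in("top","side"): print(c,np.array(camera_params(c)["cam_to_world"]))
o=get_obs();print(o["time_s"],o["tool_pos"],o["ee_rot"])
E
```

```text
knob [ 0.4943 -0.3618  0.035 ] 0.91 [488. 237.]
knob [ 0.4    -0.2512  0.0367] 0.61 [437. 280.]
knob [ 0.4041 -0.3382  0.0329] 0.6 [477. 279.]
burnisher [ 0.5297 -0.0297  0.0906] 0.68 [336. 214.]
dye_bottle [0.398  0.284  0.0429] 0.64 [188. 276.]
paint_bottle [0.3757 0.1439 0.0404] 0.67 [253. 288.]
paint_bottle [ 0.5346 -0.0296  0.0952] 0.67 [336. 211.]
sanding_pad [ 0.3608 -0.1414  0.0286] 0.73 [386. 297.]
spindle_top [ 0.5313 -0.0316  0.0936] 0.91 [336. 213.]
top [[ 0.0165  0.9899 -0.1406  0.3058]
 [-0.9999  0.0164 -0.0023 -0.0059]
 [-0.      0.1406  0.9901  1.2433]
 [ 0.      0.      0.      1.    ]]
side [[-0.9421  0.2006 -0.2689  0.1719]
 [-0.3349 -0.5176  0.7873  0.8476]
 [ 0.0188  0.8318  0.5548  0.7037]
 [ 0.      0.      0.      1.    ]]
0.4 [ 0.1833 -0.5185  0.2532] [-0.0001  0.9856  0.1691  0.    ]
```

View pics/top0.png

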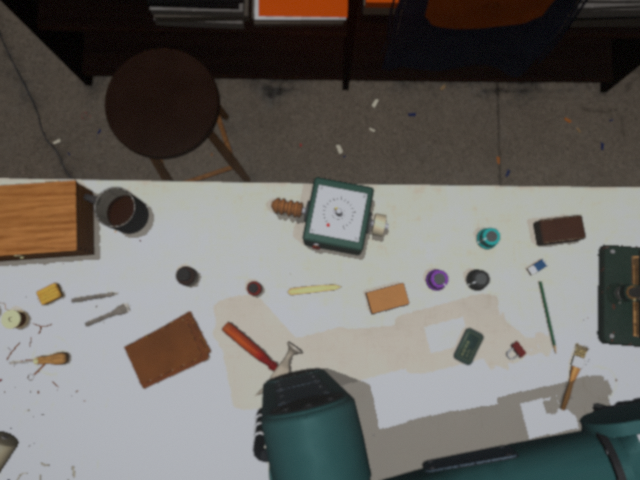

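The three knob-shaped things are turquoise (488,237), purple (437,280) and black (477,279). The black one fits the description. I'll confirm it in an enlarged crop together with the dial.

```bash
python3 - <<'E'
from h import *
a=cv2.imread("pics/top0.png")
k=cv2.resize(a[225:310,415:515],(400,340),interpolation=cv2.INTER_CUBIC)
d=cv2.resize(a[170:255,290:390],(400,340),interpolation=cv2.INTER_CUBIC)
cv2.imwrite("pics/c1.png",np.hstack([k,d]))
np.set_printoptions(precision=4,suppress=True)
P=camera_params("wrist");print(P);print(camera_params("top")["fx"])
E
```

```text
{'fx': 427.4372597867573, 'fy': 427.4372597867573, 'cx': 316.1206756111543, 'cy': 236.92171406684525, 'k1': 0.0355577195801806, 'cam_to_world': array([[ 0.334 ,  0.8999,  0.2805,  0.2558],
       [-0.9426,  0.3188,  0.0996, -0.4931],
       [ 0.0002, -0.2976,  0.9547,  0.3742],
       [ 0.    ,  0.    ,  0.    ,  1.    ]])}
560.5818160709324
```

View pics/c1.png

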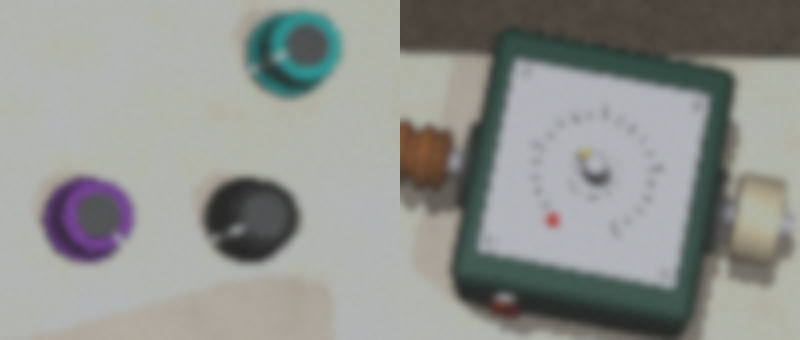

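The crop shows the black knob at about (477,279) in the full picture, with its white pointer to the lower left. The purple and turquoise ones are the look-alikes. The spindle's brass key points up-left and the red OFF dot is lower left. I'll go above the black knob for a close look.

```bash
python3 -m pendant '[[7,2.2,1.8,-0.3,7],[7,2.2,1.8,-0.3,7],[7,2.2,1.8,-0.3,7],[7,2.2,1.8,-0.3,7],[7,2.2,1.8,-0.3,7],[7,2.2,1.8,-0.3,7],[7,2.2,1.8,-0.3,7],[7,2.2,1.8,-0.3,7],[7,2.2,1.8,-0.3,7],[7,2.2,1.8,-0.3,7],[7,0,0,0,0],[7,0,0,0,0]]' 30
python3 - <<'E'
from h import *
import station
np.set_printoptions(precision=4,suppress=True)
print([n for n in dir(station) if n[0]!='_'],getattr(station,'tip_extent',None))
o=get_obs();print(o.keys(),o["tool_pos"],o["ee_rot"])
P=camera_params("wrist");a=camera("wrist");cv2.imwrite("pics/w1.png",a);np.save("w1.npy",P,allow_pickle=True)
for r in recognise("wrist","knob")[:3]+recognise("wrist","pointer_tip")[:3]: print(np.array(r["location"]),r["confidence"],world2pix("wrist",r["location"],P))
E
```

```text
time_s: 1.4
tool_pos: [0.4041, -0.3376, 0.2231]
ee_rot: [-0.0, 0.71, 0.705, -0.0]
contact_force: [0.2, 0.5, 1.2]
width: 0.07
grasp_force: 0.0
['MotionError', 'camera', 'camera_params', 'get_obs', 'recognise', 'sign_off', 'tip_extent'] 0.022
dict_keys(['time_s', 'q', 'dq', 'joint_torque', 'tool_pos', 'ee_rot', 'contact_force', 'wrist_torque', 'grasp_force', 'width']) [ 0.4041 -0.3376  0.2231] [-0.0003  0.7097  0.7045 -0.0001]
[ 0.4951 -0.3675  0.0394] 0.97 (np.float64(436.3748750506552), np.float64(250.0994845397967))
[ 0.4035 -0.2548  0.0364] 0.69 (np.float64(313.30425276421255), np.float64(92.7976473023916))
[ 0.4013 -0.3353  0.0375] 0.61 (np.float64(311.2492205001467), np.float64(208.6464860871633))
[ 0.4045 -0.2534  0.0342] 0.74 (np.float64(314.7702165360621), np.float64(90.68475510975375))
[ 0.4909 -0.3637  0.036 ] 0.57 (np.float64(429.97207426777084), np.float64(243.91448865304395))
```

View pics/w1.png

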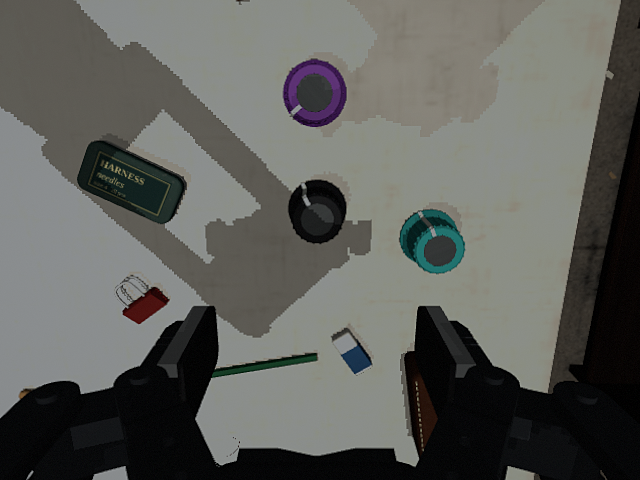

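The wrist view shows the black knob: top disc at about (318,216), skirt spanning (289–347, 180–242), and the pointer tip at about (303,184), facing up-left.

```bash
python3 - <<'E'
from h import *
np.set_printoptions(precision=4,suppress=True)
P=np.load("w1.npy",allow_pickle=True).item()
a=cv2.imread("pics/w1.png")[165:260,270:365].astype(int)
# dark mask of knob
m=(a.max(2)<70).astype(np.uint8)
n,l,s,c=cv2.connectedComponentsWithStats(m);print(s,c+[270,165])
t=pix2world("wrist",318,216,.036,P);print("top",t)
for tip in[(303,184),(302,185),(305,190)]:
  p=pix2world("wrist",*tip,.006,P);print(p,np.degrees(np.arctan2(*(p-t)[[1,0]])),np.linalg.norm((p-t)[:2]))
E
python3 - <<'E'
import cv2
a=cv2.imread("pics/w1.png")[165:260,270:365]
cv2.imwrite("pics/w1c.png",cv2.resize(cv2.convertScaleAbs(a,alpha=2),(570,570),interpolation=cv2.INTER_NEAREST))
E
```

```text
[[   0    0   95   95 6172]
 [  18   15   58   64 2853]] [[316.9407 212.3477]
 [317.1283 211.2478]]
top [ 0.4062 -0.3413  0.036 ]
[ 0.3945 -0.3227  0.006 ] 122.24974541195054 0.022022675243118815
[ 0.3937 -0.3235  0.006 ] 125.17296450427393 0.02180795245404603
[ 0.396  -0.3275  0.006 ] 126.59454754007722 0.017155087257022954
```

View pics/w1c.png

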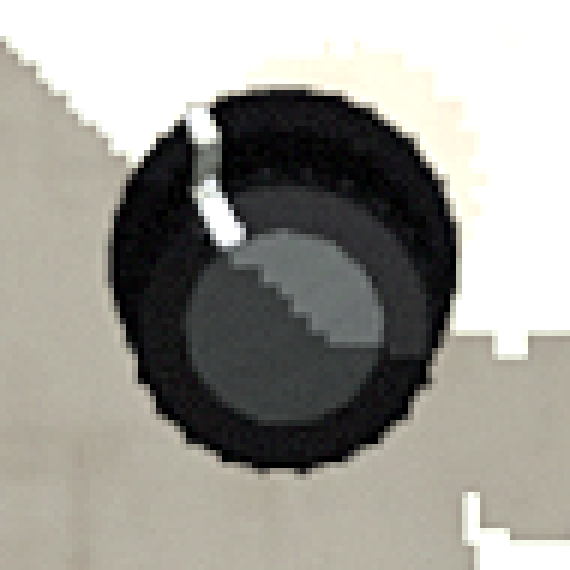

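```bash
python3 - <<'E'
from h import *
P=np.load("w1.npy",allow_pickle=True).item()
f=lambda x,y,z:pix2world("wrist",270+x/6-.5,165+y/6-.5,z,P)
t=f(284,328,.036);print(t)
L=[(234,240,.036),(206,186,.036),(210,155,.006),(200,108,.006)]
for x,y,z in L:
  d=f(x,y,z)-t;print(np.degrees(np.arctan2(d[1],d[0])),np.hypot(*d[:2]))
E
```

```text
[ 0.405362   -0.34373571  0.036     ]
118.43686058532126 0.012765752202699763
117.62812298573432 0.0203086866150121
121.45715702723454 0.01868106496003199
116.26080086982496 0.024821613320720436
```

```bash
python3 -m pendant '[[6,0.1,-0.6,-3,0],[6,0,0,-3,0],[6,0,0,-3,0],[6,0,0,-3,0],[6,0,0,-3,0],[6,0,0,-2.4,0],[6,0,0,-1,0],[6,0,0,-1,0],[6,0,0,-1,0],[6,0,0,0,0]]' && python3 -m pendant '[[3,0,0,0,0],[3,0,0,0,0],[3,0,0,0,0],[3,0,0,0,0],[3,0,0,0,0],[3,0,0,0,0]]' 40
```

```text
time_s: 2.38
tool_pos: [0.4037, -0.3446, 0.0184]
ee_rot: [-0.001, 0.711, 0.703, 0.0]
contact_force: [0.2, 0.6, 0.4]
width: 0.0599
grasp_force: 0.0
time_s: 2.88
tool_pos: [0.4052, -0.3454, 0.0208]
ee_rot: [0.002, 0.71, 0.704, -0.0]
contact_force: [0.3, -1.2, 5.1]
width: 0.0449
grasp_force: 41.7
```

I went 1 cm too low and the fingers caught the skirt. I'll open, raise and grip again.

```bash
python3 -m pendant '[[6,0,0,0,0],[6,0,0,0,0],[6,0,0,0.5,0],[6,0,0,0.6,0],[6,0,0,0,0]]' && python3 -m pendant '[[3,0,0,0,0],[3,0,0,0,0],[3,0,0,0,0],[3,0,0,0,0],[3,0,0,0,0],[3,0,0,0,0]]' 40
```

```text
time_s: 3.3
tool_pos: [0.4049, -0.3451, 0.0316]
ee_rot: [0.001, 0.71, 0.704, 0.0]
contact_force: [-0.2, -0.2, -0.5]
width: 0.0599
grasp_force: 0.0
time_s: 3.8
tool_pos: [0.4045, -0.3448, 0.0308]
ee_rot: [0.0, 0.71, 0.704, 0.0]
contact_force: [0.1, -0.2, 3.7]
width: 0.0383
grasp_force: 40.1
```

```bash
python3 -m pendant '[[3,0,0,4,0],[3,0,0,4,-7],[3,0.45,3.15,1.4,-7.1],[3,0.45,3.15,1.4,-7.1],[3,0.45,3.15,1.4,-7.1],[3,0.45,3.15,1.4,-7.1],[3,0.45,3.15,1.4,-7.1],[3,0.45,3.15,1.4,-7.1],[3,0.45,3.15,1.4,-7.1],[3,0.45,3.15,1.4,-7.1],[3,0.45,3.15,1.4,-7.1],[3,0.45,3.15,1.4,-7.1]]' && python3 -m pendant '[[3,0,0,0,-4],[3,0,0,0,0],[3,0,0,0,0]]'
python3 - <<'E'
from h import *
np.set_printoptions(precision=4,suppress=True)
o=get_obs();print(o["tool_pos"],o["ee_rot"],o["q"])
P=camera_params("wrist");a=camera("wrist");cv2.imwrite("pics/w2.png",a);np.save("w2.npy",P,allow_pickle=True)
for n in("spindle_top","dial","off_mark","burnisher"):
  for r in recognise("wrist",n)[:2]: print(n,np.array(r["location"]),r["confidence"],world2pix("wrist",r["location"],P))
E
```

```text
time_s: 4.8
tool_pos: [0.448, -0.036, 0.2465]
ee_rot: [-0.0, 0.994, 0.113, -0.001]
contact_force: [1.0, 0.3, 0.2]
width: 0.0386
grasp_force: 40.5
time_s: 5.05
tool_pos: [0.4481, -0.0374, 0.2459]
ee_rot: [0.0, 0.997, 0.082, -0.001]
contact_force: [-0.6, 0.1, -0.8]
width: 0.0386
grasp_force: 40.5
[ 0.4481 -0.0374  0.2459] [ 0.      0.9966  0.0821 -0.0008] [-0.209  -0.136   1.6038 -0.0005  1.6754  1.1974]
spindle_top [ 0.5342 -0.0338  0.101 ] 0.67 (np.float64(333.9793671211055), np.float64(87.26832965991903))
dial [ 0.5292 -0.0351  0.0916] 0.91 (np.float64(334.00361126583033), np.float64(96.79539323091475))
off_mark [ 0.5323 -0.0335  0.0921] 0.95 (np.float64(332.3469006080971), np.float64(90.97967572394674))
burnisher [ 0.5344 -0.0354  0.0903] 0.89 (np.float64(335.9198482921412), np.float64(87.97501092068649))
```

View pics/w2.png

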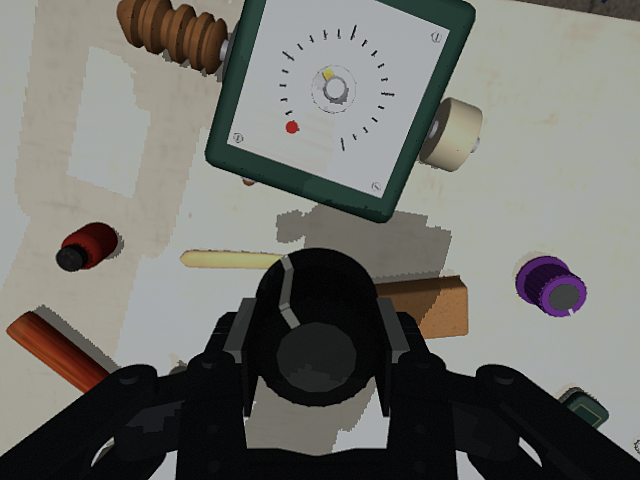

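The dial is in clear view: spindle top at (336,89), brass key at (327,73), and red OFF dot at (292,127). The knob in hand has its pointer running from (296,322) to (287,262). I'll enlarge the dial and the knob.

```bash
python3 - <<'E'
from h import *
a=cv2.convertScaleAbs(cv2.imread("pics/w2.png"),alpha=1.0)
d=cv2.resize(a[60:120,300:370],(420,360),interpolation=cv2.INTER_NEAREST)
k=cv2.resize(cv2.convertScaleAbs(a[240:360,255:381],alpha=3),(378,360),interpolation=cv2.INTER_NEAREST)
cv2.imwrite("pics/c2.png",np.hstack([d,k]))
P=np.load("w2.npy",allow_pickle=True).item()
hsv=cv2.cvtColor(a,cv2.COLOR_BGR2HSV)
m=cv2.inRange(hsv,(0,150,120),(8,255,255))[100:150,270:320];M=cv2.moments(m,True)
print("red",M["m10"]/M["m00"]+270,M["m01"]/M["m00"]+100,M["m00"])
E
```

```text
red 291.3272727272727 126.70909090909092 110.0
```

View pics/c2.png

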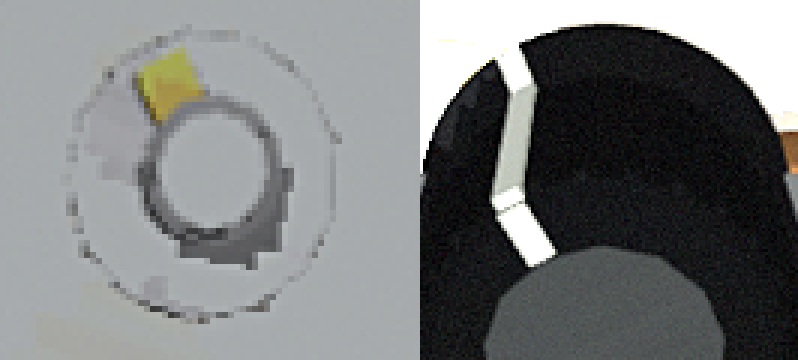

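```bash
python3 - <<'E'
from h import *
np.set_printoptions(precision=4,suppress=True)
P=np.load("w2.npy",allow_pickle=True).item()
f=lambda x,y,z:pix2world("wrist",300+x/6-.5,60+y/6-.5,z,P)
g=lambda x,y,z:pix2world("wrist",255+(x-420)/3-.5,240+y/3-.5,z,P)
ang=lambda d:np.degrees(np.arctan2(d[1],d[0]))
s=f(213,168,.119);r=f(203,174,.095);print("spindle",s,"ring",r)
c=(s+r)/2
for p in[(161,64),(181,106)]:
  d=f(*p,.109)-c;print("key",ang(d),np.hypot(*d[:2]))
e=f(160,122,.109)-f(137,80,.109);h=f(203,92,.109)-f(185,48,.109);print("key edges",ang(-e),ang(-h))
d=pix2world("wrist",291.3,126.7,.095,P)-r;print("off",ang(d),np.hypot(*d[:2]))
zt=.251
A=g(540,258,zt);B=g(508,205,zt);print("knob line dir",ang(B-A))
t=g(605,365,zt);print("knob centre",t)
for q in[A,B,g(525,88,.221),g(510,52,.221)]: print(ang(q-t),np.hypot(*(q-t)[:2]))
print(get_obs()["tool_pos"])
E
```

```text
spindle [ 0.5335 -0.0338  0.119 ] ring [ 0.5337 -0.0337  0.095 ]
key 35.61240690013818 0.010383509608645794
key 34.67236656383842 0.00626991130164481
key edges 40.23163839036227 33.87037284208937
off 140.2368685401412 0.03377625230153647
knob line dir 37.16441468763364
knob centre [ 0.4484 -0.0375  0.251 ]
37.355067892829524 0.01403883717408854
37.29361879020601 0.020715647416127022
36.72271626917168 0.021271903113526863
35.40182655414468 0.026221491458855863
[ 0.4482 -0.0383  0.246 ]
```

```bash
python3 -m pendant '[[3,2.1,0.1,0,0],[3,2.1,0.1,0,0],[3,2.1,0.1,-1.5,0],[3,2.2,0.1,-2,0],[3,0,0,-2,0],[3,0,0,-2,0],[3,0,0,-1,0],[3,0,0,0,0],[3,0,0,0,0]]'
python3 - <<'E'
from h import *
np.set_printoptions(precision=4,suppress=True)
o=get_obs();print(o["tool_pos"],o["ee_rot"],o["contact_force"])
P=camera_params("wrist");a=camera("wrist");cv2.imwrite("pics/w3.png",a[0:480]);np.save("w3.npy",P,allow_pickle=True)
E
```

```text
time_s: 6.05
tool_pos: [0.5332, -0.0339, 0.1616]
ee_rot: [-0.0, 0.997, 0.08, -0.001]
contact_force: [0.9, 0.2, 0.3]
width: 0.0386
grasp_force: 40.5
[ 0.5332 -0.0339  0.1616] [-0.0001  0.9968  0.0804 -0.0005] [0.8603 0.181  0.2637]
```

View pics/w3.png

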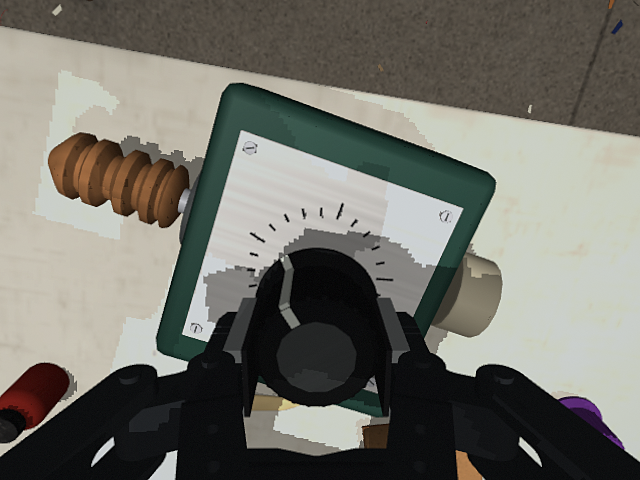

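The knob hangs over the dial, its pointer still facing up-left at (287,262). I'll lower it gently.

```bash
python3 -m pendant '[[3,0,0,-0.4,0],[3,0,0,-0.4,0],[3,0,0,-0.2,0],[3,0,0,-0.15,0],[3,0,0,0,0]]'; python3 -m pendant '[[3,0,0,-0.15,0],[3,0,0,-0.15,0],[3,0,0,0,0]]'
```

```text
time_s: 6.52
tool_pos: [0.5333, -0.0335, 0.1501]
ee_rot: [0.0, 0.997, 0.081, -0.0]
contact_force: [-0.2, -0.8, 0.2]
width: 0.0392
grasp_force: 40.5
time_s: 6.77
tool_pos: [0.5332, -0.0336, 0.1472]
ee_rot: [0.0, 0.997, 0.081, -0.0]
contact_force: [-0.3, 0.4, 0.8]
width: 0.0386
grasp_force: 40.5
```

```bash
python3 -m pendant '[[3,0,0,-0.15,0],[3,0,0,-0.15,0],[3,0,0,0,0]]'; python3 -m pendant '[[3,0,0,-0.15,0],[3,0,0,-0.15,0],[3,0,0,0,0]]'
```

```text
time_s: 7.02
tool_pos: [0.5329, -0.0336, 0.1438]
ee_rot: [0.0, 0.997, 0.081, -0.001]
contact_force: [-1.5, -0.1, -0.1]
width: 0.0388
grasp_force: 40.5
time_s: 7.27
tool_pos: [0.5329, -0.0336, 0.1404]
ee_rot: [-0.0, 0.997, 0.081, -0.001]
contact_force: [-2.3, -0.3, -0.6]
width: 0.0386
grasp_force: 40.5
```

```bash
python3 -m pendant '[[3,-0.05,0,-0.1,0],[3,0,0,-0.1,0],[3,0,0,0,0]]'; python3 -m pendant '[[3,0,0,-0.1,0],[3,0,0,0,0]]'
```

```text
time_s: 7.52
tool_pos: [0.5328, -0.0336, 0.139]
ee_rot: [0.0, 0.997, 0.081, -0.0]
contact_force: [-2.7, -1.3, -0.3]
width: 0.0388
grasp_force: 40.5
time_s: 7.68
tool_pos: [0.5328, -0.0336, 0.1381]
ee_rot: [0.0, 0.997, 0.081, -0.0]
contact_force: [-2.5, -0.8, -0.7]
width: 0.0389
grasp_force: 40.5
```

```bash
python3 -m pendant '[[3,-0.04,-0.02,-0.1,0],[3,0,0,-0.1,0],[3,0,0,0,0]]'; python3 -m pendant '[[3,0,0,-0.1,0],[3,0,0,0,0]]'
```

```text
time_s: 7.93
tool_pos: [0.5326, -0.0337, 0.1361]
ee_rot: [-0.0, 0.997, 0.081, 0.0]
contact_force: [-2.4, -0.0, -0.1]
width: 0.0387
grasp_force: 40.5
time_s: 8.1
tool_pos: [0.5326, -0.0337, 0.1352]
ee_rot: [0.0, 0.997, 0.081, 0.0]
contact_force: [-1.8, 0.1, -0.0]
width: 0.0387
grasp_force: 40.5
```

```bash
python3 -m pendant '[[3,-0.02,0,-0.15,0],[3,0,0,-0.15,0],[3,0,0,-0.1,0],[3,0,0,0,0]]'; python3 -m pendant '[[3,0,0,-0.1,0],[3,0,0,-0.05,0],[3,0,0,0,0]]';python3 -m pendant '[[3,0,0,-0.05,0],[3,0,0,0,0]]'
```

```text
time_s: 8.43
tool_pos: [0.5324, -0.0337, 0.1309]
ee_rot: [-0.0, 0.997, 0.081, 0.0]
contact_force: [-1.1, 0.1, -0.6]
width: 0.039
grasp_force: 40.5
time_s: 8.68
tool_pos: [0.5325, -0.0337, 0.1297]
ee_rot: [0.0, 0.997, 0.081, 0.0]
contact_force: [-1.4, 0.1, -1.3]
width: 0.0389
grasp_force: 40.5
time_s: 8.85
tool_pos: [0.5324, -0.0337, 0.1293]
ee_rot: [0.0, 0.997, 0.081, 0.0]
contact_force: [-1.6, -0.2, -0.1]
width: 0.0385
grasp_force: 40.5
```

```bash
python3 -m pendant '[[3,0,0,-0.07,0],[3,0,0,0,0]]'; python3 -m pendant '[[3,0,0,-0.07,0],[3,0,0,0,0]]'
```

```text
time_s: 9.02
tool_pos: [0.5324, -0.0337, 0.1286]
ee_rot: [0.0, 0.997, 0.081, 0.0]
contact_force: [-1.2, 0.2, -1.2]
width: 0.0386
grasp_force: 40.5
time_s: 9.18
tool_pos: [0.5324, -0.0337, 0.1279]
ee_rot: [0.0, 0.997, 0.081, 0.0]
contact_force: [-1.8, -0.3, -0.0]
width: 0.0385
grasp_force: 40.5
```

```bash
python3 -m pendant '[[3,0,0,-0.07,0],[3,0,0,0,0]]'; python3 -m pendant '[[3,0,0,-0.07,0],[3,0,0,0,0]]'
```

```text
time_s: 9.35
tool_pos: [0.5325, -0.0338, 0.1276]
ee_rot: [0.0, 0.997, 0.081, 0.0]
contact_force: [-2.2, 0.4, 3.3]
width: 0.0383
grasp_force: 40.5
time_s: 9.52
tool_pos: [0.5325, -0.0337, 0.127]
ee_rot: [0.0, 0.997, 0.081, 0.0]
contact_force: [-2.4, -0.3, 4.3]
width: 0.0386
grasp_force: 40.6
```

Contact came at the expected home height, at about 4 N. I'll relieve it slightly and turn anticlockwise slowly, toward +102°.

```bash
python3 -m pendant '[[3,-0.02,0,0.06,2],[3,0,0,0,4],[3,0,0,0,4],[3,0,0,0,4],[3,0,0,0,4],[3,0,0,0,4],[3,0,0,0,0]]'; python3 -m pendant '[[3,0,0,0,4],[3,0,0,0,4],[3,0,0,0,4],[3,0,0,0,4],[3,0,0,0,4],[3,0,0,0,0]]'; python3 -c "
from station import *;print(get_obs()['wrist_torque'])"
```

```text
time_s: 10.1
tool_pos: [0.5326, -0.0341, 0.1275]
ee_rot: [0.001, 0.963, 0.27, 0.001]
contact_force: [-1.1, -1.6, 2.8]
width: 0.0387
grasp_force: 40.6
time_s: 10.6
tool_pos: [0.5327, -0.0341, 0.1275]
ee_rot: [0.001, 0.902, 0.432, 0.001]
contact_force: [-0.8, -1.6, 2.8]
width: 0.0386
grasp_force: 40.6
[-0.22837612  0.12302752  0.0441511 ]
```

```bash
python3 -m pendant '[[3,0,0.02,0,4],[3,0,0,0,4],[3,0,0,0,4],[3,0,0,0,4],[3,0,0,0,4],[3,0,0,0,4],[3,0,0,0,4],[3,0,0,0,4],[3,0,0,0,4],[3,0,0,0,4],[3,0,0,0,0]]'
python3 - <<'E'
from h import *
o=get_obs();print(o["wrist_torque"],o["ee_rot"])
P=camera_params("wrist");a=camera("wrist");np.save("w4.npy",P,allow_pickle=True);cv2.imwrite("pics/w4.png",a)
k=cv2.resize(cv2.convertScaleAbs(a[230:390,230:410],alpha=3),(720,600)[:2] and (675,600),interpolation=cv2.INTER_NEAREST);cv2.imwrite("pics/c4.png",k)
E
```

```text
time_s: 11.52
tool_pos: [0.5329, -0.0338, 0.1275]
ee_rot: [0.001, 0.7, 0.714, 0.0]
contact_force: [0.0, -2.5, 2.6]
width: 0.0387
grasp_force: 40.6
[-0.25444543 -0.00773075 -0.00707197] [9.00892616e-04 6.99924382e-01 7.14216225e-01 4.82627000e-04]
```

View pics/w4.png

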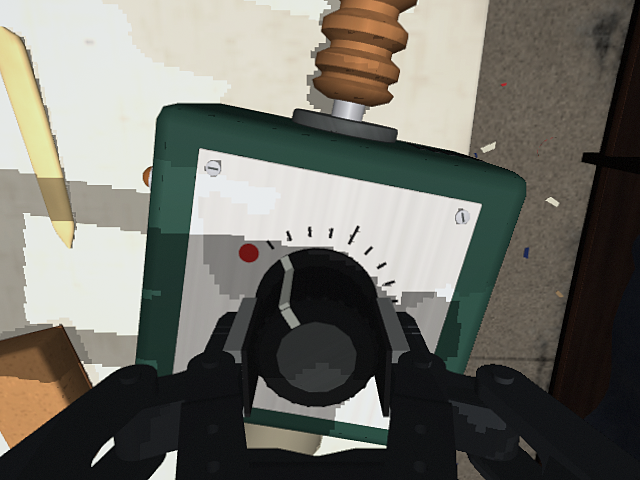

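The knob has turned 82°. Its pointer is at (287,262) and the red OFF dot at (249,253), about 20° to go.

```bash
python3 -m pendant '[[3,0,0,0,4],[3,0,0,0,4],[3,0,0,0,4],[3,0,0,0,4],[3,0,0,0,0]]'
python3 - <<'E'
from h import *
o=get_obs();print(o["wrist_torque"],o["ee_rot"])
E
python3 -m pendant '[[3,0,0,0,3],[3,0,0,0,0],[3,0,0,0,0]]'
python3 - <<'E'
from h import *
o=get_obs();print(o["wrist_torque"],o["ee_rot"])
P=camera_params("wrist");a=camera("wrist");np.save("w5.npy",P,allow_pickle=True);cv2.imwrite("pics/w5.png",a)
k=cv2.resize(cv2.convertScaleAbs(a[225:385,205:405],alpha=1.8),(750,600),interpolation=cv2.INTER_NEAREST);cv2.imwrite("pics/c5.png",k)
E
```

```text
time_s: 11.98
tool_pos: [0.5328, -0.0337, 0.1275]
ee_rot: [0.001, 0.594, 0.805, 0.0]
contact_force: [0.4, -1.3, 2.4]
width: 0.0388
grasp_force: 40.6
[-0.162075   -0.11896357 -0.03525201] [8.51666282e-04 5.93830439e-01 8.04589638e-01 4.45272079e-04]
time_s: 12.23
tool_pos: [0.5328, -0.0337, 0.1275]
ee_rot: [0.001, 0.573, 0.819, 0.0]
contact_force: [1.4, -1.3, 3.2]
width: 0.0387
grasp_force: 40.6
[-0.20035285 -0.28336602 -0.04625281] [8.56837376e-04 5.73239228e-01 8.19387484e-01 4.52116882e-04]
```

View pics/c5.png

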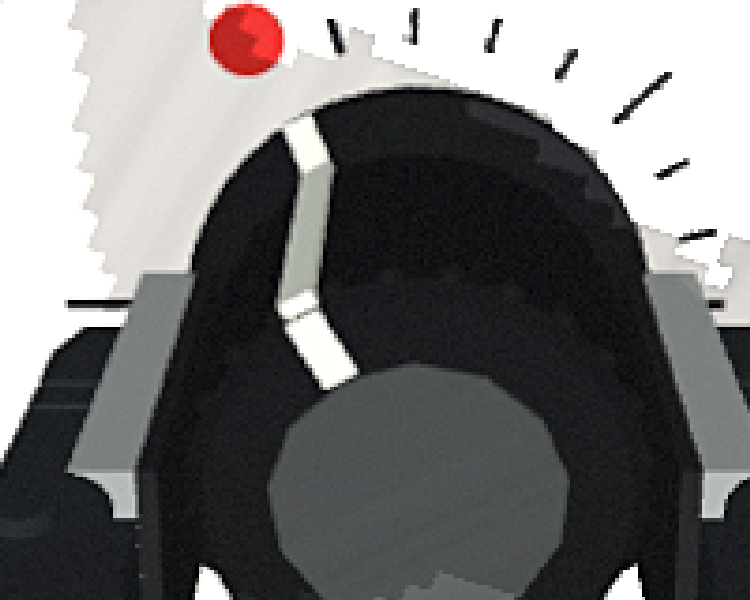

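The pointer on the skirt, at crop (302,118), nearly faces the red dot at crop (246,38). I'll check the angle.

```bash
python3 - <<'E'
from h import *
P=np.load("w5.npy",allow_pickle=True).item()
g=lambda x,y,z:pix2world("wrist",205+x/3.75-.5,225+y/3.75-.5,z,P)
c=g(419,492,.133);print(c)
for n,p in dict(dot=g(246,38,.095),rim=g(300,120,.103),sk=g(318,162,.103),t0=g(342,380,.133),t1=g(300,318,.133)).items():
  d=p-c;print(n,np.degrees(np.arctan2(d[1],d[0])),np.hypot(*d[:2]))
E
```

```text
[ 0.53321197 -0.03212425  0.133     ]
dot 142.1956187110339 0.03245658935761019
rim 137.88146420925614 0.024500240315581606
sk 139.49747683231496 0.019893610809422802
t0 141.11584540839607 0.01204535303025468
t1 140.96968106764197 0.01846312576983665
```

Within about 3° of OFF, so I'll release and lift away.

```bash
python3 -m pendant '[[6,0,0,0,0],[6,0,0,0,0],[6,0,0,0,0],[6,0,0,0,0],[6,0,0,2,0],[6,0,0,3,0],[6,0,0,3,0],[6,0,-1,3,0],[6,0,-3,1,0],[6,0,-3,0,0],[6,0,0,0,0],[6,0,0,0,0]]'
python3 - <<'E'
from h import *
P=camera_params("wrist");a=camera("wrist");np.save("w6.npy",P,allow_pickle=True);cv2.imwrite("pics/w6.png",a)
u,v=map(int,world2pix("wrist",[.533,-.0335,.12],P));print(u,v)
u0,v0=max(u-60,0),max(v-48,0)
cv2.imwrite("pics/c6.png",cv2.resize(cv2.convertScaleAbs(a[v0:v0+96,u0:u0+120],alpha=1.6),(720,576),interpolation=cv2.INTER_NEAREST));print(u0,v0)
E
```

```text
time_s: 13.28
tool_pos: [0.5319, -0.1045, 0.2467]
ee_rot: [-0.001, 0.573, 0.82, 0.0]
contact_force: [1.0, 0.4, 0.2]
width: 0.06
grasp_force: 0.0
360 121
300 73
```

View pics/c6.png

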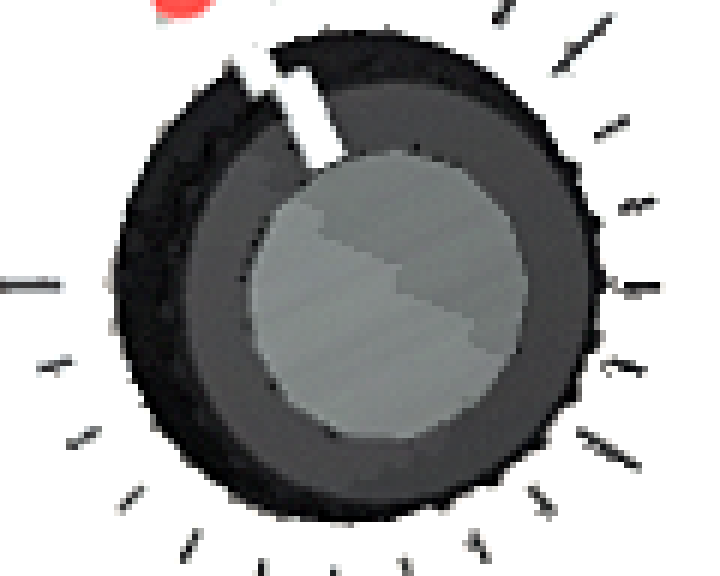

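The knob stands on the spindle, its pointer at crop (250,55) facing the red dot at crop (182,0). Next I'll check seating and angle numerically.

```bash
python3 - <<'E'
from h import *
P=np.load("w6.npy",allow_pickle=True).item()
a=cv2.imread("pics/w6.png");m=cv2.inRange(cv2.cvtColor(a,cv2.COLOR_BGR2HSV),(0,150,100),(8,255,255))[50:85,310:350];M=cv2.moments(m,True)
dot=pix2world("wrist",310+M["m10"]/M["m00"],50+M["m01"]/M["m00"],.095,P)
g=lambda x,y,z:pix2world("wrist",300+x/6-.5,73+y/6-.5,z,P)
L,R=g(250,295,.133),g(527,295,.133)
c=g(389,295,.133);print("cap centre",c,"knob dia at home height",np.hypot(*(g(186,290,.133)-g(597,290,.133))[:2]),M["m00"])
ds=pix2world("wrist",0,0,0,P)
for z in(.133,.145): print(z,g(391,292,z))
s=g(357,277,.1);print("skirt centre",s)
for C in(c,s):
 for n,p in dict(dot=dot,tip=g(248,50,.103),t0=g(325,160,.133),t1=g(297,80,.133)).items():
  d=p-C;print(n,np.degrees(np.arctan2(d[1],d[0])),np.hypot(*d[:2]))
E
```

```text
cap centre [ 0.53371285 -0.03293863  0.133     ] knob dia at home height 0.03620464195884214 118.0
0.133 [ 0.53378233 -0.03264252  0.133     ]
0.145 [ 0.53239789 -0.03266443  0.145     ]
skirt centre [ 0.53383671 -0.03240947  0.1       ]
dot 141.44432885799444 0.03336232906534822
tip 137.53800829581104 0.0243390824957213
t0 137.98825533752535 0.012756184468360927
t1 135.8132377091468 0.019736364341492972
dot 142.2934400037754 0.03313301552808548
tip 138.6660017122051 0.024077887793721817
t0 140.17038230488893 0.012503123492180685
t1 137.18461795374608 0.01946193211676786
```

It's seated home and centred, with the pointer about 4° short of OFF (limit 14°). I'll hand it in.

```bash
python3 -c "
from station import *;print(sign_off())"
```

```text
the job is handed in; nothing more can be done
None
```

The black knob is back on its spindle, fully home, with its pointer about 4° short of the OFF mark (limit about 14°) and let go; the bottles and sanding block were not touched, and the job is handed in, though the hand-in call returned no verdict.

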